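# Key the spice grinder's lid and press it down to run

### The arm

A 6-joint arm with a two-finger parallel gripper is mounted at the origin on a cart in front of the work surface, level with it; the furniture and walls round the work are solid. World frame = base frame: x ahead of the robot, y to its left, z up, the work surface at z = 0. Lengths are in m, angles in rad, forces in N, time in s.
With the tool pointing down it reaches from about 0.375 to 0.9 m from the base axis. Payload 3.1 kg.
Tool frame: the origin (TCP) lies on the centre line of the jaws, within the pads' length; the fingertips stand 8 mm ahead of it and the grasp point (between the pads) lies 11 mm behind it; z points along the fingers, y is the line along which they close (so a half turn about z gives the same grasp; the last joint's range is limited). The gripper opens to 87 mm and grips with 3 to 60 N. Pads are 19 mm wide; open, the fingers measure 117 mm over their backs; the gripper's body (75 mm by 190 mm) begins 51 mm behind the grasp point.
Start: joints at [1.161, 0.527, 1.433, -0, 1.181, -0.178], TCP at [0.143, 0.608, 0.231] pointing down, gripper open.
Joint ranges: [-3.08, 3.08], [-0.75, 2.2], [0.22, 2.44], [-1.43, 4.57], [0, 2.65], [-2.85, 2.85]. Speed limits (rad/s): [2.79, 2.79, 3.14, 3.14, 3.14, 3.14].

### API

Orientations are given as a unit quaternion [x, y, z, w].
In Python, from rig import robot gives the robot as it stands. The module is installed in compiled form; this text tells all that it offers.
- The arm moves only by the tool send_rows, never from a script. Its argument "increments" is one flat list of numbers, 7 for each row, row after row: the turn, a rotation vector about the world's x, y, z in rad, then the shift along the world's x, y, z in cm, then the opening, from 0 (shut) to 1 (fully open). A call has 1 to 20 rows; each row shifts and turns the commanded pose from where the row before left it; what a row does not reach is not made up. A row lasts 1/12 s, in which the tool goes at most 41.7 mm and 7.16 degrees, less where a joint would pass 70% of its speed; a pose out of reach is approached as far as the arm can. A call is refused whole if a number of a shift passes 4.17 or a number of a turn 0.125, either way. A call with a gripper value outside its range is refused whole. The fingers move at their own pace and stop on an object; "newtons" is the grip in N (left out, the last holds). Time passes only in rows, so rows that do not move let the fingers close. It gives the time, the measured TCP pose, the force, the opening and the grip force at its end, in the units of the state.
- robot.get_obs(): the state, without advancing time (a new reading comes with each control period).
- robot.camera(name): name is "scene" or "top" or "wrist"; returns a dict with "image" (400x640x3 uint8, red, green, blue), "range_z" (400x640 float32, m along the optical axis (not along the pixel's ray), 0 where there is no reading), "fx", "fy", "cx", "cy" (pixels), "R" (3x3) and "t" (3): a world point X has camera coordinates R X + t. Camera axes: x right, y down, z forward; pixel columns grow to the right and rows downward; lengths in m; the calibration is good to about 2 mm. A picture is of the moment at which its call begins.
- robot.hand_in(): hands the job in; it is judged then, once.
The state is a dict: "time": time; "q": joint angles; "joint_velocities": joint speeds; "joint_torque": joint torques, N m; "position": TCP position; "tool_rot": TCP orientation; "ft_force": force on the tool from outside, world axes, zero at the start; "moment": the same for the moment, N m; "grip_width": finger opening in m; "grip_force": force on a finger pad.
Only numpy, scipy, OpenCV 4.12 (cv2) and the standard library are available. Lean on these libraries where they do the work, as an engineer would, in place of code of your own. Each camera call takes 0.05 s, during which the arm holds its last target. There are 200 camera calls.

### The job

The lid of the spice grinder was put on turned the wrong way. With a fingertip against its thumb rib push the lid round until the notch in its rim stands over the grinder's locating pin, then press the middle of the lid down until it is level and fully home, with the pin in the notch. Finish while still holding it down, so that the grinder keeps running; do not lift the lid, and leave the things around it where they are.

Things in the scene. Friction and masses are not known exactly. Their poses are not given: they have to be found in the camera images.
- grinder: spice grinder, a steel and black upright round machine that stands fast on the worktop; origin at the centre of its underside, z up along its axis. Its black shoulder, 115 mm across, is 70 mm above the worktop. At the shoulder's -x side (grinder's own axes) a black switch housing, 26 mm wide, bulges out to 62 mm from the axis and shows from above which way the pin is
- pin_top (a point): highest point of the locating pin, a crowned steel bar 5.4 mm wide that lies radially on the grinder's shoulder on top of the switch housing, from 48.5 to 60.5 mm from the axis, so that its outer end shows beyond the lid's rim; it stands 6.9 mm above the shoulder. This point is 50.5 mm from the axis towards the grinder's -x
- lid: loose round grey lid, about 120 g; origin at the centre of its underside, z up. Centred by the grinder's blade shaft (under 1 mm of play) it turns any way by a push of 1 to 4 N and stays where it is left. Underside 78 mm above the worktop while up, 70 mm when home. Flange 108 mm across, 8 mm high, one notch towards its -x; on it a cap 92 mm across with a flat top 28 mm above the underside
- lid_notch (a point): middle of the only notch in the lid's flange, at the level of the lid's underside, 50.5 mm from the lid's axis. The notch is 10.6 mm wide at its foot (47 mm from the axis) and 14 mm wide at the rim (54 mm): it must be within about 2.5 mm of the pin. Anywhere else the flange lands on the pin and the lid cannot go home
- lid_rib (a point): top of the thumb rib, the only thing that rises from the lid's flat top: 8 mm thick, from 25.5 to 47.5 mm from the lid's axis, 14 mm high, radial, on the same side as the notch and in line with it. This point is the middle of its upper edge, 36.5 mm from the axis
- lid_top (a point): centre of the lid's flat top, where it is pressed; 106 mm above the worktop while the lid is up, 98 mm when fully home
- run_ring (a joint): sprung ring under the lid that carries it and works the run switch, in m: 0 with the lid up, grows as the lid is pressed, 0.008 with the lid home on the shoulder. The spring needs 3 N to start and 7.8 N fully down, and lifts the lid again when it is let go
- bowl: small blue bowl, bystander, 105 mm across, 51 mm high; origin at the centre of its underside
- spice_jar_a: spice jar with red cap, bystander, 45 mm across, 106 mm high; origin at the centre of its underside
- spice_jar_b: spice jar with red cap, bystander, 45 mm across, 106 mm high; origin at the centre of its underside
- spice_jar_c: spice jar with red cap, bystander, 45 mm across, 106 mm high; origin at the centre of its underside
- garlic: head of garlic, bystander, 56 mm across and high; origin at the centre of its underside
- teaspoon: teaspoon lying flat, bystander, 130 mm long, 11 mm high; origin under its middle
- mug: striped mug, bystander, 85 mm across with a handle, 93 mm high; origin at the centre of its underside
There are look-alikes about, which are no part of the job. What is shaped like the lid but yellow is not meant.

How it is judged:
At the end, for the whole second after the job is handed in: The lid lies home on the grinder's shoulder (underside within 1.5 mm of it at the middle and 2.2 mm at the notch, tilted less than 1.7 degrees), notch and pin within 5 mm of one another, the sprung ring down more than 6.6 mm, and the fingers still press on the lid with more than 2 N (value of joint run_ring above 0.0066 m and z of lid in the frame of grinder below 0.0715 m and z of lid_notch in the frame of grinder below 0.0722 m and angle between lid's own z axis and vertical below 0.03 rad and horizontal distance between lid_notch and pin_top below 0.005 m and contact force between the fingers and lid above 2 N); the arm keeps its last pose, push and grip.
It fails at once if the lid is lifted more than 8 mm off the ring (height (world z) of lid above 0.086 m).
It fails at once if a bystander is moved more than 30 mm (distance of any of bowl, garlic, spice_jar_a, spice_jar_b, spice_jar_c, teaspoon, mug from where it was at the start of the episode above 0.03 m).
It also fails if it takes over 69 s, if anything falls off the work surface, if the arm or the gripper's body presses on something with over 40 N, if the wrist force passes 120 N, or if a joint passes its speed limit or range.

## Working session

There is one attempt and no reset: what is moved stays moved. The work goes in short steps, Python scripts to look and compute and a tool call to move; the robot and the scene stay as the last step left them, time stands still between calls to the robot, and variables do not carry over. Pictures are saved under pics/ and viewed, at most 12 in all, crops included, and the job is handed in when it is done.

Besides the shell and the picture viewer there is one more tool, called as a command line: name --argument value ..., lists and objects as JSON in quotes. send_rows: Moves the arm, as the interface text tells. Its arguments: {"type":"object","properties":{"increments":{"type":"array"},"newtons":{"type":"number"}},"required":["increments"]}

```bash
mkdir -p pics; cat > h.py <<'E'
import numpy as np, cv2
from rig import robot
def cloud(c):
    z=c["range_z"]; v,u=np.mgrid[:z.shape[0],:z.shape[1]]
    P=np.stack([(u-c["cx"])/c["fx"]*z,(v-c["cy"])/c["fy"]*z,z],-1)
    W=(P-c["t"])@c["R"]; W[z<=0]=np.nan
    return W
def save(n,im): cv2.imwrite("pics/"+n,cv2.cvtColor(im,cv2.COLOR_RGB2BGR))
def proj(c,X):
    p=c["R"]@np.array(X)+c["t"]; return p[0]/p[2]*c["fx"]+c["cx"],p[1]/p[2]*c["fy"]+c["cy"]
E
python3 - <<'E'
from h import *
for n in("top","scene"):
    c=robot.camera(n); save(n+"1.png",c["image"]); np.savez(n+"1.npz",**c)
    print(n,c["fx"],c["cx"],c["cy"],(-c["R"].T@c["t"]).round(3))
print(robot.get_obs())
E
```

```text
top 462.7076126446305 313.78602473595794 198.6964955820137 [0.319 0.046 1.227]
scene 455.0700582609091 318.5675591682101 195.54083195491742 [-0.124 -0.822  0.725]
{'time': 0.1, 'q': array([ 1.16148910e+00,  5.28425715e-01,  1.43376149e+00, -1.82387170e-05,
        1.18137843e+00, -1.78546017e-01]), 'joint_velocities': array([-0.00044564, -0.00257911, -0.00303684,  0.00189464,  0.0005895 ,
        0.00029341]), 'joint_torque': array([ 2.61379473e-04, -4.40986419e+01, -1.77150571e+01,  6.35164138e-02,
        5.34128433e-02, -2.59739835e-05]), 'position': array([0.14269701, 0.60784077, 0.22964123]), 'tool_rot': array([ 1.15121269e-01,  9.93350955e-01, -9.46625948e-04, -2.77727055e-04]), 'ft_force': array([ 0.29140923, -0.04994197, -0.33069916]), 'moment': array([-0.04297428, -0.02683774,  0.00549326]), 'grip_force': 0.0, 'grip_width': 0.08681113363163345}
```

View pics/top1.png

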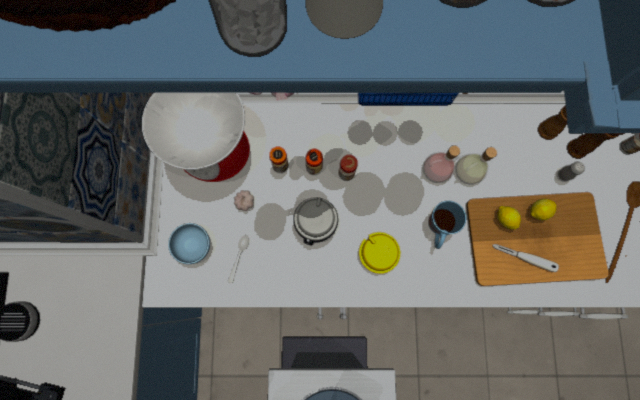

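View pics/scene1.png

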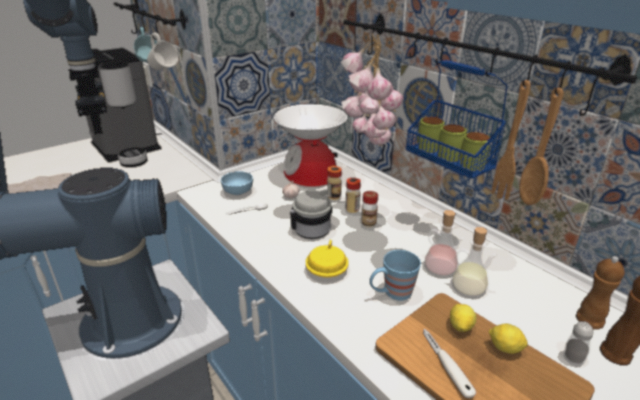

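The top view shows the grinder at about (316,220), with its dark switch housing near (308,240). Three jars are above it, the yellow look-alike is at (380,253) and the mug at (449,220). I'll zoom in and measure.

```bash
python3 - <<'E'
from h import *
c=dict(np.load("top1.npz")); W=cloud(c); im=c["image"]
a=cv2.resize(im[185:255,275:360],None,fx=7,fy=7,interpolation=cv2.INTER_CUBIC)
save("z1.png",a)
Z=W[...,2]; s=np.zeros(Z.shape,bool); s[185:255,275:360]=1
top=s&(Z>.1)&(Z<.111); rib=s&(Z>.112)&(Z<.13)
for n,m in(("top",top),("rib",rib),("shoulder",s&(Z>.062)&(Z<.074))): print(n,m.sum(),W[m].mean(0).round(4),(W[m].min(0)+W[m].max(0))/2, Z[m].min(),Z[m].max())
cap=s&(Z>.095)&(Z<.111)|rib
p=W[cap][:,:2].astype(np.float32); print("cap circle",cv2.minEnclosingCircle(p))
for v in range(192,246,3): print(v,(Z[v,288:346:3]*1000).round().astype(int))
E
```

```text
top 1018 [0.5187 0.0416 0.1058] [0.52004482 0.04185487 0.1055512 ] 0.10011023500653725 0.110992157222739
rib 35 [0.5523 0.0396 0.1182] [0.53485635 0.05167607 0.11790442] 0.11201430288185772 0.12379453726577998
shoulder 155 [0.4906 0.0436 0.0693] [0.51848513 0.04164594 0.06829687] 0.06308461248526258 0.07350913548569427
cap circle ((0.520663321018219, 0.041711416095495224), 0.04719831421971321)
192 [-3 -4  1  1  3 -1  0 -3  3  3 -2  2  0 -2  2 -1  3  4 -6  3]
195 [-2 -2  6  1 -1 -2  4 -1  1  1  2  2  4 -2 -4 -3 -2  2 -5 -6]
198 [  3  -1   1  -3   1   0   2  87  84  87 122  67   4  -2  -1   0  -1   7
   1   1]
201 [ -1   1   5   0   0  87 101 104 110 108 120 102 103  88  -1  -2  -3  -3
   1   1]
204 [  4   3   3   2  87 105 105 105 103 107 120 108 107 107  89  -1  -3   2
   1  -1]
207 [  2   2   3  86 104 105 107 109 106 102 109 108 104 108 104  83   0  -3
   2  -1]
210 [  2   1  -2  84 105 109 105 107 104 104 108 107 105 103 109  89  -1   2
   3  -2]
213 [  2   0  74  99 106 102 105 106 106 104 106 109 108 103 105 103  83  -6
   0   1]
216 [ -1   0  89 101 106 109 105 107 103 108 105 103 106 105 107 100  85   3
  -3   0]
219 [  1  -4  84 101 109 108 105 104 100 108 106 104 109 106 107 101  85   4
  -1  -1]
222 [  0  -4  85  97 105 108 105 102 105 102 107 107 107 105 103 101  86  -1
   3  -4]
225 [ -1  -2  70  90 104 105 105 107 106 107 106 108 109 108 109  87  70   1
   2  -3]
228 [ -1   0  -1  84  98 105 107 105 107 105 103 108 106 107  96  85   5   1
   3  -1]
231 [  1   4   2  72  89  95 108 107 109 108 105 105 107 100  85  71  -2   2
   0   0]
234 [  2  -3   0   3  68  89  88 102 102 104 105  95  86  85  75   0   0   1
  -2   2]
237 [-1  2  1 -1  2 68 83 89 90 88 83 89 82 66  2  0  0  1  0  3]
240 [-1  1 -1 -2  1 63 71 71 72 72 67 71 17  0  3  0  1  5  1  0]
243 [ 2 -2  2  4  1 -1 36 62 50  1 -1  2  1  1  0 -2  5  2  0 -3]
```

View pics/z1.png

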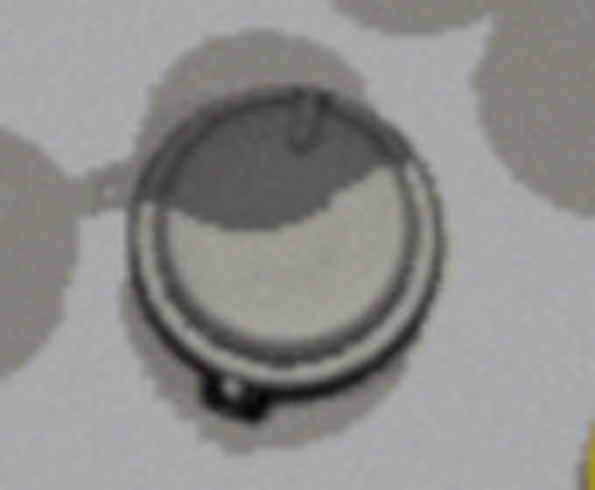

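The lid's rib is at (319,202), on the far side, and the pin shows as a bright spot at (308,240). That calls for a counter-clockwise turn of about 166°. Next I'll get exact positions and check the clearances.

```bash
cat >> h.py <<'E'
def ray(c,u,v,z):
    o=-c["R"].T@c["t"]; d=c["R"].T@np.array([(u-c["cx"])/c["fx"],(v-c["cy"])/c["fy"],1]); return o+d*(z-o[2])/d[2]
E
python3 - <<'E'
from h import *
c=dict(np.load("top1.npz")); W=cloud(c); Z=W[...,2]
s=np.zeros(Z.shape,bool); s[190:250,285:345]=1
m=(s&(Z>.077)).astype(np.uint8)
ct=max(cv2.findContours(m,0,1)[0],key=cv2.contourArea)
e=cv2.fitEllipse(ct); print(e); C=ray(c,*e[0],.084); print("lid",C)
R=ray(c,275.+303/7-.5,185+122/7-.5,.12); P=ray(c,275+232/7-.5,185+388/7-.5,.076)
for n,x in(("rib",R),("pin",P)): d=(x-C)[:2]; print(n,x,np.hypot(*d),np.degrees(np.arctan2(d[1],d[0])))
h=np.zeros_like(s); h[100:300,150:480]=1
H=h&(Z>.13); print("tall",H.sum(),np.nanmin(W[H],0),np.nanmax(W[H],0))
print("jars",[ray(c,u,v,.1).round(3) for u,v in((278,156),(314,158),(348,163),(244,200))])
E
```

```text
((315.1150817871094, 218.20657348632812), (42.0573616027832, 42.20070266723633), 22.364418029785156)
lid [0.51971511 0.04151608 0.084     ]
rib [0.55377069 0.03505595 0.12      ] 0.03466288202302986 -10.741034593476
pin [0.46610357 0.06023175 0.076     ] 0.05678444419941743 160.75602394638375
tall 6423 [ 0.61315567 -0.36419604  0.13013381] [0.80440313 0.43311784 0.24528531]
jars [array([0.678, 0.136, 0.1  ]), array([0.672, 0.044, 0.1  ]), array([ 0.659, -0.042,  0.1  ]), array([0.563, 0.219, 0.1  ])]
```

send_rows --increments '[0,0,-0.12,2.05,-2.87,0,0.28,0,0,-0.12,2.05,-2.87,0,0.28,0,0,-0.12,2.05,-2.87,0,0.28,0,0,-0.12,2.05,-2.87,0,0.28,0,0,-0.12,2.05,-2.87,0,0.28,0,0,-0.12,2.05,-2.87,0,0.28,0,0,-0.12,2.05,-2.87,0,0.28,0,0,-0.12,2.05,-2.87,0,0.28,0,0,-0.12,2.05,-2.87,0,0.28,0,0,-0.12,2.05,-2.87,0,0.28,0,0,-0.12,2.05,-2.87,0,0.28,0,0,-0.12,2.05,-2.87,0,0.28,0,0,-0.12,2.05,-2.87,0,0.28,0,0,-0.12,2.05,-2.87,0,0.28,0,0,-0.12,2.05,-2.87,0,0.28,0,0,-0.12,2.05,-2.87,0,0.28,0,0,-0.12,2.05,-2.87,0,0.28,0,0,-0.12,2.05,-2.87,0,0.28,0,0,-0.12,2.05,-2.87,0,0.28,0,0,-0.12,2.05,-2.87,0,0.28]'

```text
time: 1.77
position: [0.5534, 0.0328, 0.2302]
tool_rot: [0.968, 0.25, -0.0, -0.0]
ft_force: [0.2, -0.7, -0.3]
grip_width: 0.0246
grip_force: 0.0
```

send_rows --increments '[0,0,-0.117,0,0,0,0.28,0,0,-0.117,0,0,0,0.28,0,0,-0.117,0,0,0,0.28,0,0,-0.117,0,0,0,0.28,0,0,-0.117,0,0,0,0.28,0,0,-0.117,0,0,0,0.28,0,0,0,0,0,0,0.28,0,0,0,0,0,0,0.28]'

```text
time: 2.43
position: [0.5526, 0.0345, 0.2302]
tool_rot: [0.996, -0.094, -0.0, -0.0]
ft_force: [0.1, -0.1, 0.4]
grip_width: 0.0243
grip_force: 0.0
```

```bash
cat >> h.py <<'E'
from scipy.spatial.transform import Rotation as Ro
def st():
    o=robot.get_obs(); M=Ro.from_quat(o["tool_rot"]).as_matrix()
    print("t",round(o["time"],2),"p",o["position"].round(4),"yyaw",np.degrees(np.arctan2(M[1,1],M[0,1])).round(1),"z",M[:,2].round(3),"F",o["ft_force"].round(1),"w",round(o["grip_width"],4),"q",o["q"].round(2)); return o
E
python3 - <<'E'
from h import *
st(); c=robot.camera("wrist"); save("w1.png",c["image"]); np.savez("w1.npz",**c); print(-c["R"].T@c["t"])
E
```

```text
t 2.43 p [0.5526 0.0345 0.2302] yyaw -100.8 z [-0.001  0.    -1.   ] F [ 0.1 -0.1  0.4] w 0.0243 q [-0.14  0.43  1.61  0.    1.1   1.62]
[0.62418422 0.0204167  0.38431192]
```

View pics/w1.png

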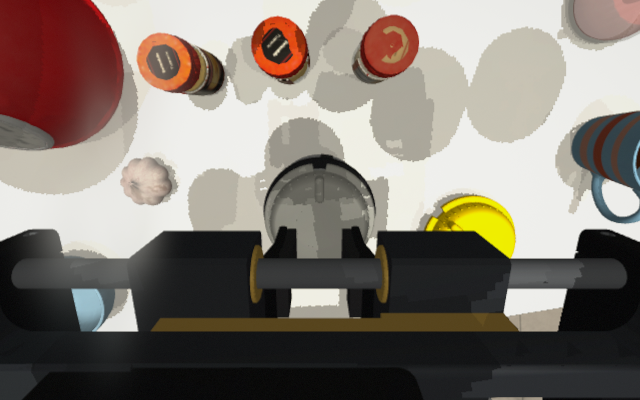

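The wrist view shows the rib at (320,190) with the notch beyond it at (322,160), and the fingers straddle it. I'll measure the rib's direction from this view.

```bash
python3 - <<'E'
from h import *
c=dict(np.load("w1.npz")); W=cloud(c); Z=W[...,2]
s=np.zeros(Z.shape,bool); s[150:226,255:385]=1
r=s&(Z>.113)&(Z<.125)&(np.hypot(W[...,0]-.52,W[...,1]-.0415)<.052); print(r.sum(),np.median(W[r],0))
m=(s&(Z>.075)&(Z<.13))
P=W[m&(Z>.1)&(Z<.112)]; print(P.min(0),P.max(0),"y-mid",(P[:,1].min()+P[:,1].max())/2)
v,u=np.nonzero(r); print(np.percentile(u,[5,50,95]),np.percentile(v,[5,50,95]))
for X in(np.median(W[r],0),ray(c,322,160,.085)): d=X[:2]-[.5197,.0415]; print(X,np.hypot(*d),np.degrees(np.arctan2(d[1],d[0])))
g=cv2.resize(c["image"][145:225,255:385],None,fx=5,fy=5,interpolation=cv2.INTER_CUBIC); save("w1z.png",g)
E
```

```text
224 [0.558566   0.03282986 0.11932173]
[ 0.51193899 -0.00579214  0.10001377] [0.56825056 0.08487732 0.11100191] y-mid 0.03954259040346102
[315. 319. 323.] [178. 189. 200.]
[0.558566   0.03282986 0.11932173] 0.039821313676528886 -12.57550770283352
[0.57670186 0.02649998 0.085     ] 0.05894245639222154 -14.74312324682689
```

View pics/w1z.png

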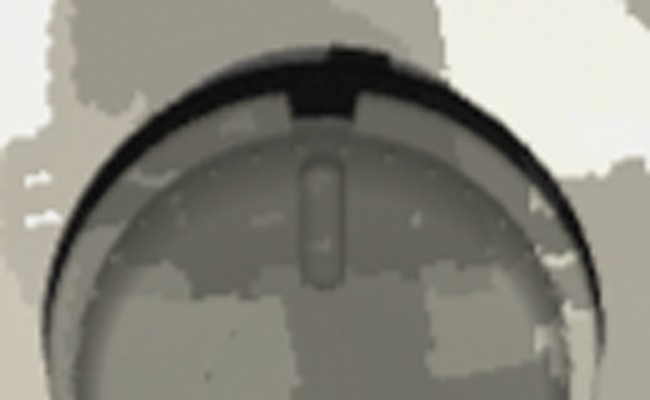

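send_rows --increments '[0,0,0,0.2,-0.05,-2.5,0.28,0,0,0,0.2,-0.05,-2.5,0.28,0,0,0,0,0,-2.5,0.28,0,0,0,0,0,-2,0.28,0,0,0,0,0,-1.0,0.28,0,0,0,0,0,-0.7,0.28,0,0,0,0,0,0,0.28,0,0,0,0,0,0,0.28]'

```text
time: 3.15
position: [0.5574, 0.0334, 0.119]
tool_rot: [0.995, -0.095, 0.0, 0.0]
ft_force: [0.2, 0.3, 0.3]
grip_width: 0.0242
grip_force: 0.0
```

```bash
python3 - <<'E'
from h import *
st()
C=np.array([.521,.0405]); r=.0365
# rows: 4 deg per row about C, finger pushes: list relative shifts for tool at rib angle a
a=-11
for a in range(-11,165,12): 
    f=lambda x:C+r*np.array([np.cos(np.radians(x)),np.sin(np.radians(x))])
    print(a,((f(a+12)-f(a))*100/3).round(2),f(a).round(4))
E
```

```text
t 3.15 p [0.5574 0.0334 0.119 ] yyaw -100.9 z [ 0.001 -0.    -1.   ] F [0.2 0.3 0.3] w 0.0242 q [-0.14  0.59  1.7   0.    0.85  1.62]
-11 [0.02 0.25] [0.5568 0.0335]
1 [-0.03  0.25] [0.5575 0.0411]
13 [-0.08  0.24] [0.5566 0.0487]
25 [-0.13  0.22] [0.5541 0.0559]
37 [-0.17  0.19] [0.5502 0.0625]
49 [-0.21  0.15] [0.5449 0.068 ]
61 [-0.23  0.1 ] [0.5387 0.0724]
73 [-0.25  0.05] [0.5317 0.0754]
85 [-0.25 -0.  ] [0.5242 0.0769]
97 [-0.25 -0.06] [0.5166 0.0767]
109 [-0.23 -0.11] [0.5091 0.075 ]
121 [-0.2  -0.15] [0.5022 0.0718]
133 [-0.17 -0.19] [0.4961 0.0672]
145 [-0.12 -0.22] [0.4911 0.0614]
157 [-0.07 -0.24] [0.4874 0.0548]
```

send_rows --increments '[0,0,0,0.08,0.4,0,0.28,0,0,0,0.07,0.4,0,0.28,0,0,0.07,-0.04,0.26,0,0.28,0,0,0.07,-0.04,0.26,0,0.28,0,0,0.07,-0.04,0.26,0,0.28,0,0,0.07,-0.04,0.26,0,0.28,0,0,0.07,-0.11,0.235,0,0.28,0,0,0.07,-0.11,0.235,0,0.28,0,0,0.07,-0.11,0.235,0,0.28,0,0,0.07,-0.11,0.235,0,0.28,0,0,0.07,-0.17,0.195,0,0.28,0,0,0.07,-0.17,0.195,0,0.28,0,0,0.07,-0.17,0.195,0,0.28,0,0,0.07,-0.17,0.195,0,0.28]'

```text
time: 4.32
position: [0.5464, 0.0693, 0.1197]
tool_rot: [0.947, 0.321, 0.001, 0.001]
ft_force: [-0.4, -0.7, -0.2]
grip_width: 0.0242
grip_force: 0.3
```

```bash
python3 - <<'E'
from h import *
st(); c=robot.camera("wrist"); g=c["image"][100:340,160:480]; save("w2.png",cv2.resize(g,None,fx=2,fy=2))
E
```

```text
t 4.32 p [0.5464 0.0693 0.1197] yyaw -52.6 z [ 0.002 -0.001 -1.   ] F [-0.4 -0.7 -0.2] w 0.0242 q [-0.08  0.58  1.72 -0.    0.83  0.84]
```

View pics/w2.png

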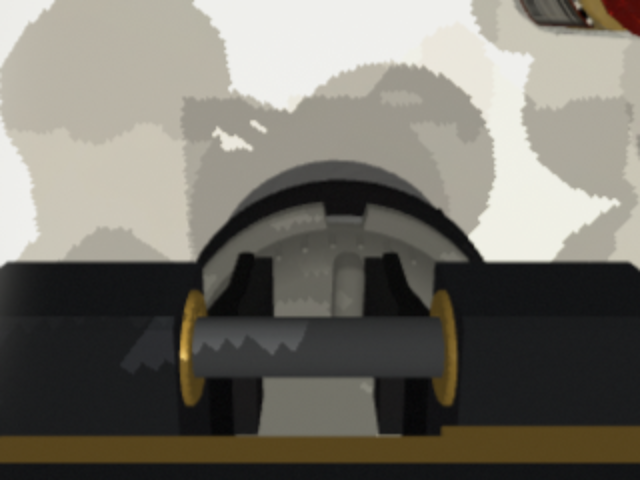

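The lid is turning, with the rib against the trailing finger on the right in this view. I'll continue round the arc.

send_rows --increments '[0,0,0.07,-0.22,0.14,-0.1,0.28,0,0,0.07,-0.22,0.14,0,0.28,0,0,0.07,-0.22,0.14,0,0.28,0,0,0.07,-0.22,0.14,0,0.28,0,0,0.07,-0.25,0.075,0,0.28,0,0,0.07,-0.25,0.075,0,0.28,0,0,0.07,-0.25,0.075,0,0.28,0,0,0.07,-0.25,0.075,0,0.28,0,0,0.07,-0.26,0,0,0.28,0,0,0.07,-0.26,0,0,0.28,0,0,0.07,-0.26,0,0,0.28,0,0,0.07,-0.26,0,0,0.28,0,0,0.07,-0.25,-0.07,0,0.28,0,0,0.07,-0.25,-0.07,0,0.28,0,0,0.07,-0.25,-0.07,0,0.28,0,0,0.07,-0.25,-0.07,0,0.28]'

```text
time: 5.7
position: [0.5077, 0.0752, 0.1186]
tool_rot: [0.633, 0.774, 0.001, 0.001]
ft_force: [1.4, 0.6, 0.4]
grip_width: 0.0245
grip_force: 0.4
```

send_rows --increments '[0,0,0.07,-0.22,-0.135,0,0.28,0,0,0.07,-0.22,-0.135,0,0.28,0,0,0.07,-0.22,-0.135,0,0.28,0,0,0.07,-0.22,-0.135,0,0.28,0,0,0.07,-0.175,-0.19,0,0.28,0,0,0.07,-0.175,-0.19,0,0.28,0,0,0.07,-0.175,-0.19,0,0.28,0,0,0.07,-0.175,-0.19,0,0.28,0,0,0,0,0,0,0.28,0,0,0,0,0,0,0.28]'

```text
time: 6.53
position: [0.4912, 0.062, 0.1182]
tool_rot: [0.396, 0.918, 0.0, 0.001]
ft_force: [0.7, -0.6, -0.9]
grip_width: 0.0242
grip_force: 0.0
```

```bash
python3 - <<'E'
from h import *
st(); c=robot.camera("wrist"); np.savez("w3.npz",**c); g=c["image"][130:300,220:430]; save("w3.png",cv2.resize(g,None,fx=3.5,fy=3.5,interpolation=cv2.INTER_CUBIC))
E
```

```text
t 6.53 p [0.4912 0.062  0.1182] yyaw 43.3 z [ 0.002 -0.    -1.   ] F [ 0.7 -0.6 -0.9] w 0.0242 q [-0.1   0.53  1.86  0.    0.75 -0.86]
```

View pics/w3.png

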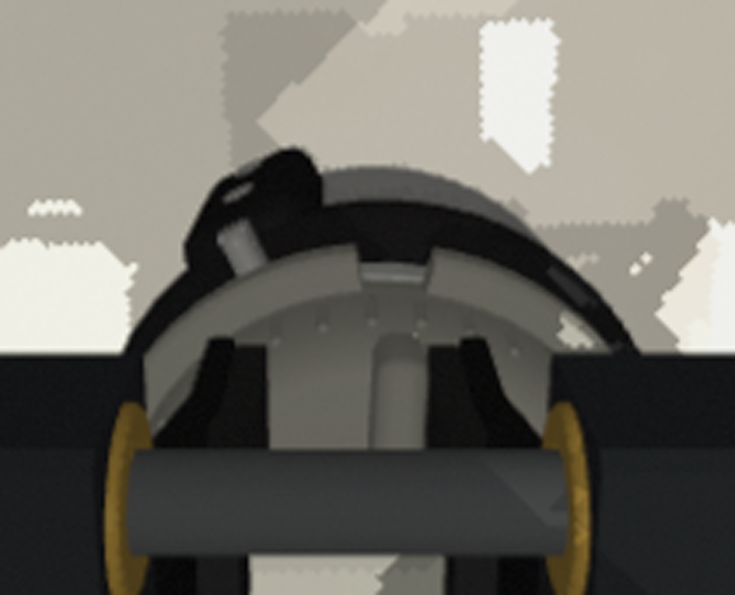

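The pin is visible at crop (238,248) and the notch at crop (395,265), so about 25° remains. I'll compute it.

```bash
python3 - <<'E'
from h import *
c=dict(np.load("w3.npz"))
f=lambda x,y,z: ray(c,220+(x+.5)/3.5-.5,130+(y+.5)/3.5-.5,z)
pts=dict(pin_out=f(231,222,.0765),pin_in=f(250,274,.0765),notchL=f(358,244,.086),notchR=f(433,248,.086),footL=f(361,284,.086),footR=f(428,286,.086),rib=f(400,338,.12))
for C in([.521,.0405],[.5227,.0397]):
  for n,x in pts.items():
    d=x[:2]-C; print(n,x.round(4),np.hypot(*d).round(4),np.degrees(np.arctan2(d[1],d[0])).round(1))
E
```

```text
pin_out [0.4628 0.0621 0.0765] 0.0621 159.7
pin_in [0.4718 0.0572 0.0765] 0.052 161.3
notchL [0.4802 0.0765 0.086 ] 0.0545 138.5
notchR [0.49   0.0848 0.086 ] 0.0541 125.0
footL [0.4855 0.0717 0.086 ] 0.0473 138.7
footR [0.4942 0.0794 0.086 ] 0.0472 124.6
rib [0.4873 0.0773 0.12  ] 0.0499 132.5
pin_out [0.4628 0.0621 0.0765] 0.064 159.5
pin_in [0.4718 0.0572 0.0765] 0.0538 161.1
notchL [0.4802 0.0765 0.086 ] 0.0563 139.1
notchR [0.49   0.0848 0.086 ] 0.0557 125.9
footL [0.4855 0.0717 0.086 ] 0.0491 139.3
footR [0.4942 0.0794 0.086 ] 0.0489 125.7
rib [0.4873 0.0773 0.12  ] 0.0517 133.3
```

send_rows --increments '[0,0,0.07,-0.127,-0.222,0,0.28,0,0,0.07,-0.127,-0.222,0,0.28,0,0,0.07,-0.127,-0.222,0,0.28,0,0,0.07,-0.07,-0.246,0,0.28,0,0,0.07,-0.07,-0.246,0,0.28,0,0,0.07,-0.07,-0.246,0,0.28,0,0,0.07,-0.07,-0.246,0,0.28,0,0,0,0,0,0,0.28,0,0,0,0,0,0,0.28]'

```text
time: 7.33
position: [0.4842, 0.0454, 0.1177]
tool_rot: [0.162, 0.987, -0.0, 0.0]
ft_force: [0.3, -1.0, 0.2]
grip_width: 0.0245
grip_force: 0.0
```

```bash
python3 - <<'E'
from h import *
st(); c=robot.camera("wrist"); np.savez("w4.npz",**c); g=c["image"][130:300,220:430]; save("w4.png",cv2.resize(g,None,fx=3.5,fy=3.5,interpolation=cv2.INTER_CUBIC))
E
```

```text
t 7.33 p [0.4842 0.0454 0.1177] yyaw 71.3 z [ 0. -0. -1.] F [ 0.3 -1.   0.2] w 0.0245 q [-0.14  0.53  1.88 -0.    0.73 -1.38]
```

View pics/w4.png

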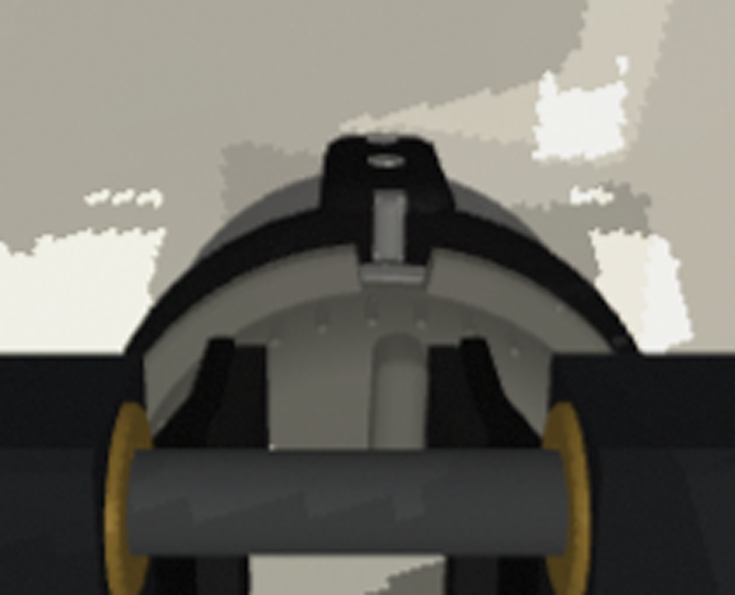

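The pin sits in the notch's gap: pin at x≈390, notch centre at 396, so it is about 0.9 mm short. I'll nudge 1° more, back off from the rib, rise, close the fingers and move over the lid's centre.

send_rows --increments '[0,0,0.0175,-0.01,-0.07,0,0.28,0,0,0,0,0,0,0.28,0,0,0,0,0,0,0.28,0,0,0,0.1,0.4,0,0.28,0,0,0,0,0,0,0.28,0,0,0,0,0,1.5,0.28,0,0,0,0,0,2,0.28,0,0,0,1.2,-0.3,0,0,0,0,0,1.2,-0.3,0,0,0,0,0,1.2,-0.22,0,0,0,0,0,0,0,0,0,0,0,0,0,0,0,0,0,0,0,0,0,0,0,0]'

```text
validation failed for argument at $.in...
```

```bash
python3 - <<'E'
from h import *
st(); c=robot.camera("wrist"); np.savez("w5.npz",**c); g=c["image"][130:300,220:430]; save("w5.png",cv2.resize(g,None,fx=3.5,fy=3.5,interpolation=cv2.INTER_CUBIC))
E
```

```text
t 7.38 p [0.4842 0.0454 0.1176] yyaw 71.4 z [ 0. -0. -1.] F [ 0.5  1.1 -0.9] w 0.0244 q [-0.14  0.53  1.88 -0.    0.73 -1.38]
```

View pics/w5.png

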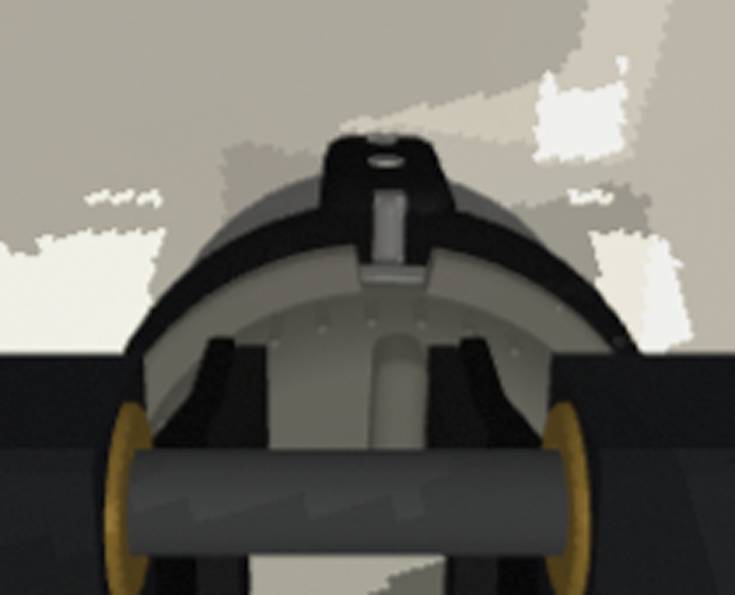

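The move was refused because one row had the wrong count, so the picture is unchanged. I'll resend it.

send_rows --increments '[0,0,0.0175,-0.01,-0.07,0,0.28,0,0,0,0,0,0,0.28,0,0,0,0,0,0,0.28,0,0,0,0.1,0.4,0,0.28,0,0,0,0,0,0,0.28,0,0,0,0,0,1.5,0.28,0,0,0,0,0,2,0.28,0,0,0,1.2,-0.3,0,0,0,0,0,1.2,-0.3,0,0,0,0,0,1.2,-0.22,0,0,0,0,0,0,0,0,0,0,0,0,0,0,0,0,0,0,0,0,0,0,0]'

```text
time: 8.52
position: [0.5197, 0.0407, 0.1522]
tool_rot: [0.152, 0.988, -0.0, -0.001]
ft_force: [-0.3, 0.2, -0.4]
grip_width: 0.001
grip_force: 0.0
```

```bash
python3 - <<'E'
from h import *
st(); c=robot.camera("wrist"); np.savez("w5.npz",**c); g=c["image"][70:240,220:430]; save("w6.png",cv2.resize(g,None,fx=3.5,fy=3.5,interpolation=cv2.INTER_CUBIC))
E
```

```text
t 8.52 p [0.5197 0.0407 0.1522] yyaw 72.5 z [-0.002  0.    -1.   ] F [-0.3  0.2 -0.4] w 0.001 q [-0.14  0.5   1.77 -0.    0.87 -1.4 ]
```

View pics/w6.png

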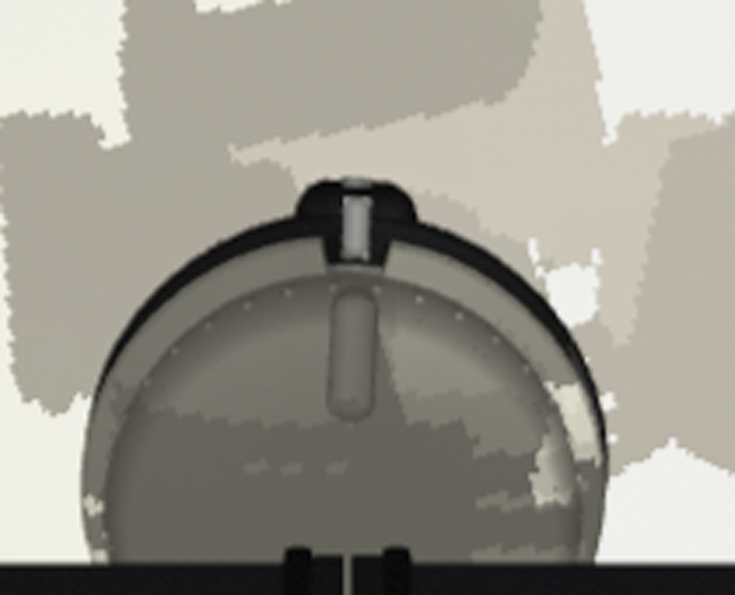

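The pin (x≈357) is centred in the notch (323 to 391). I'll press down.

send_rows --increments '[0,0,0,0.1,0,-1.5,0,0,0,0,0,0,-1.2,0,0,0,0,0,0,-0.8,0,0,0,0,0,0,-0.3,0,0,0,0,0,0,-0.2,0,0,0,0,0,0,-0.2,0,0,0,0,0,0,-0.2,0,0,0,0,0,0,-0.2,0,0,0,0,0,0,0,0]'

```text
time: 9.32
position: [0.5209, 0.0407, 0.1068]
tool_rot: [0.152, 0.988, 0.0, -0.001]
ft_force: [-3.6, 0.7, 4.6]
grip_width: 0.0003
grip_force: 2.3
```

send_rows --increments '[0,0,0,0,0,-0.1,0,0,0,0,0,0,-0.1,0,0,0,0,0,0,-0.1,0,0,0,0,0,0,0,0,0,0,0,0,0,0,0]'

```text
time: 9.73
position: [0.5209, 0.0406, 0.1063]
tool_rot: [0.152, 0.988, -0.0, -0.0]
ft_force: [-8.0, 0.7, 21.6]
grip_width: 0.0005
grip_force: 11.1
```

send_rows --increments '[0,0,0,-0.05,0,0,0,0,0,0,0,0,0,0,0,0,0,0,0,0,0]'

```text
time: 9.98
position: [0.5209, 0.0406, 0.1063]
tool_rot: [0.152, 0.988, -0.0, 0.0]
ft_force: [-7.2, 1.1, 22.4]
grip_width: 0.0005
grip_force: 10.7
```

```bash
python3 - <<'E'
from h import *
st(); c=robot.camera("wrist"); W=cloud(c)
d=np.hypot(W[...,0]-.521,W[...,1]-.0405); Z=W[...,2]
a=np.degrees(np.arctan2(W[...,1]-.0405,W[...,0]-.521))
m=(d>.015)&(d<.044)&(Z>.085)&(Z<.1035); P=W[m]
A=np.c_[P[:,:2]-[.521,.0405],np.ones(len(P))]; print("top plane",m.sum(),np.linalg.lstsq(A,P[:,2],rcond=None)[0])
f=(d>.048)&(d<.0535)&(Z>.06)
for lo in(100,120,140,170,): 
    s=f&(a>lo)&(a<lo+15); print(lo,s.sum(),np.median(Z[s]) if s.any() else None)
g=c["image"][100:270,220:430]; save("w7.png",cv2.resize(g,None,fx=3.5,fy=3.5,interpolation=cv2.INTER_CUBIC))
E
```

```text
t 9.98 p [0.5209 0.0406 0.1063] yyaw 72.5 z [ 0. -0. -1.] F [-7.2  1.1 22.4] w 0.0005 q [-0.14  0.58  1.8  -0.    0.76 -1.4 ]
top plane 7233 [ 0.01874276 -0.017792    0.09787869]
100 2282 0.2026906285965525
120 501 0.17519030372603292
140 262 0.07740841212311361
170 162 0.07777329587912139
```

View pics/w7.png

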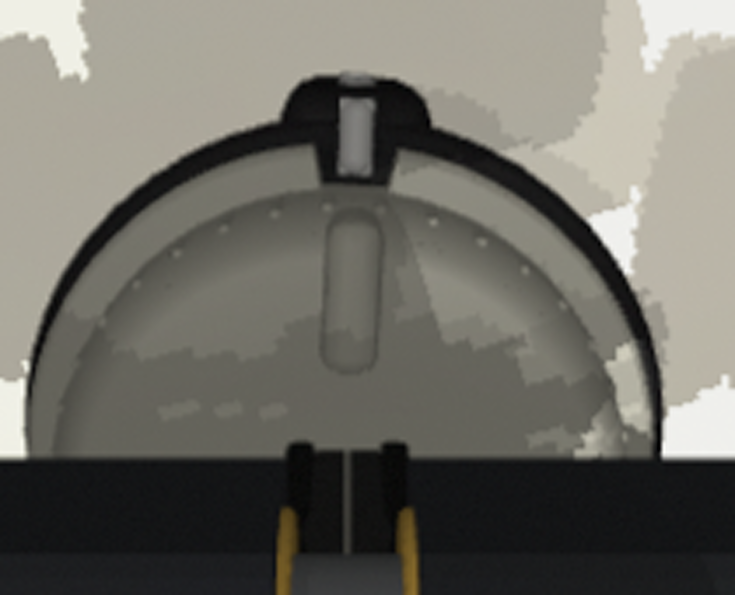

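The lid's top is at 97.9 mm and its flange at 77.5 mm beside the notch, both as expected for fully home. The pin stands inside the notch, and the arm presses with 22 N. I'm handing in.

```bash
python3 -c "
from rig import robot
print(robot.hand_in())"
```

```text
the job is handed in; nothing more can be done
None
```

The lid is turned, pressed fully home with the pin in its notch, and still held down at about 22 N; the job is handed in, though the hand-in gave no verdict.

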